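# Line up the deep sockets by size on the holder strip

## Robot

A 6-joint arm with a two-finger parallel gripper is mounted at the origin on the work surface. World frame = base frame: x ahead of the robot, y to its left, z up, the work surface at z = 0. Lengths are in mm, angles in rad, forces in N, time in s.
With the tool pointing down it reaches from about 350 to 875 mm from the base axis. Payload 4.2 kg.
Tool frame: the origin (TCP) lies at the very end of the fingers, on their centre line; the grasp point (between the pads) lies arm.grip_point_offset behind it (arm.grip_point_offset is the distance from the TCP to the grasp point, in mm); z points along the fingers, y is the line along which they close (so a half turn about z gives the same grasp; the last joint's range is limited). The gripper opens to 85 mm and grips with 20 to 120 N. Pads are 22 mm wide; open, the fingers measure 114 mm over their backs; the gripper's body (76 mm by 85 mm) begins 54 mm behind the grasp point. The pads swing forward as they close: fully open they stand 13 mm farther back than shut.
Start: joints at [-0.903, 0.385, 0.008, 0, -1.194, -0.259], TCP at [248.456, -573.471, 231.312] pointing down, gripper open.
Joint ranges: [-3.14, 3.14], [-1.21, 2.06], [-1.07, 1.41], [-3.16, 2.05], [-2.99, -0.16], [-3.1, 3.1]. Speed limits (rad/s): [2.79, 2.79, 3.14, 3.14, 3.14, 3.14].

## Interface

Orientations are given as a unit quaternion [x, y, z, w].
In Python, from bench import arm, cams, ticket gives the robot as it stands.
- The arm moves only by the tool servo_tool, never from a script. Its argument "commands" is a list that holds one entry, the list of rows, each a list of 7 numbers: the closure in counts, from 0 (fully open) to 255 (shut), then the shift along the tool's x, y, z in m, then the turn, a rotation vector about the tool's x, y, z in degrees. In form: [[[grip, x, y, z, ax, ay, az], ...]]. A call has 1 to 10 rows; each row shifts and turns the commanded pose from where the row before left it, along the tool's axes as they then stand; what a row does not reach is not made up. A row lasts 1/12 s, in which the tool goes at most 41.7 mm and 7.16 degrees, less where a joint would pass 70% of its speed; a pose out of reach is approached as far as the arm can. A call with a gripper value outside its range is refused whole. The fingers move at their own pace and stop on an object; the grip force is fixed at half the most. Time passes only in rows, so rows that do not move let the fingers close. It gives the time, the measured TCP pose, the force, the opening and the grip force at its end, in the units of the state.
- arm.read_state(): the state, without advancing time (a new reading comes with each control period).
- cams.get_image(name): name is "scene" or "top" or "wrist"; returns a dict with "frame" (400x640x3 uint8, blue, green, red), "K" (3x3 intrinsics, pixels), "k1" (the pictures are not rectified: a ray, as slopes to the right and down, at radius r is drawn at 1 + k1 r^2 times it, then the intrinsics apply), "T" (4x4, takes a point from camera to world coordinates). Camera axes: x right, y up, looking along -z (the intrinsics and any distortion apply to the point x, -y, -z); pixel columns grow to the right and rows downward; lengths in mm; the calibration is good to about 2 mm. A picture is of the moment at which its call begins. There is no depth.
- ticket.job_done(): hands the job in; it is judged then, once.
The state is a dict: "clock": time; "joints": joint angles; "joint_vel": joint speeds; "joint_efforts": joint torques, N m; "position": TCP position; "ee_rot": TCP orientation; "contact_force": force on the tool from outside, world axes, zero at the start; "wrist_torque": the same for the moment, N m; "gripper_width": finger opening in mm; "grasp_force": force on a finger pad.
Only numpy, scipy, OpenCV 4.12 (cv2) and the standard library are available. Lean on these libraries where they do the work, as an engineer would, in place of code of your own. Each camera call takes 0.05 s, during which the arm holds its last target. There are 200 camera calls.

## Task

Put the four loose deep sockets away on the aluminium holder strip: stand each one upright, mouth up, in the middle of its own black rubber spot, in order of size, with the smallest on the end spot nearest the yellow funnel and the largest on the end spot farthest from it. Leave the funnel and the hex key where they are, and let go of everything at the end.

Things in the scene. Friction and masses are not known exactly. Their poses are not given: they have to be found in the camera images.
- socket_small_center (a point): Smallest of four bare steel deep sockets (round, hex mouth upwards), 22 mm in diameter and 46 mm tall, standing loose and upright on the counter. The point is its centre, 23 mm above its underside; its z axis points up through the mouth.
- socket_medium_center (a point): Second smallest of four bare steel deep sockets (round, hex mouth upwards), 31 mm in diameter and 54 mm tall, standing loose and upright on the counter. The point is its centre, 27 mm above its underside; its z axis points up through the mouth.
- socket_large_center (a point): Second largest of four bare steel deep sockets (round, hex mouth upwards), 40 mm in diameter and 62 mm tall, standing loose and upright on the counter. The point is its centre, 31 mm above its underside; its z axis points up through the mouth.
- socket_largest_center (a point): Largest of four bare steel deep sockets (round, hex mouth upwards), 50 mm in diameter and 70 mm tall, standing loose and upright on the counter. The point is its centre, 35 mm above its underside; its z axis points up through the mouth.
- spot_a: Black round rubber spot, 60 mm in diameter, 3 mm thick, fixed on a low bare aluminium strip (296 x 86 x 6 mm, flat on the counter, fixed). One end of the row, next to spot_b; the four spots are in one straight line, 72 mm apart centre to centre. Origin at the centre of its underside, 6 mm above the counter, so its top is 9 mm above the counter; the row runs along its y axis.
- spot_b: Black round rubber spot, 60 mm in diameter, 3 mm thick, fixed on a low bare aluminium strip (296 x 86 x 6 mm, flat on the counter, fixed). Second in the row, between spot_a and spot_c; the four spots are in one straight line, 72 mm apart centre to centre. Origin at the centre of its underside, 6 mm above the counter, so its top is 9 mm above the counter; the row runs along its y axis.
- spot_c: Black round rubber spot, 60 mm in diameter, 3 mm thick, fixed on a low bare aluminium strip (296 x 86 x 6 mm, flat on the counter, fixed). Third in the row, between spot_b and spot_d; the four spots are in one straight line, 72 mm apart centre to centre. Origin at the centre of its underside, 6 mm above the counter, so its top is 9 mm above the counter; the row runs along its y axis.
- spot_d: Black round rubber spot, 60 mm in diameter, 3 mm thick, fixed on a low bare aluminium strip (296 x 86 x 6 mm, flat on the counter, fixed). The other end of the row, next to spot_c; the four spots are in one straight line, 72 mm apart centre to centre. Origin at the centre of its underside, 6 mm above the counter, so its top is 9 mm above the counter; the row runs along its y axis.
- funnel: Yellow plastic funnel standing mouth down on the counter beyond one end of the row, 100 mm in diameter at the bottom with a small tab at +x, 120 mm tall with a thin spout pointing up, loose. It tells which end of the row is for the smallest socket. Origin at the centre of its underside.
- hex_key: Dark steel L-shaped hex key lying flat on the counter beyond the other end of the row, 138 x 44 mm, 8 mm thick, long leg along its x axis, loose. Origin on the underside at the middle of the long leg.
Things that resemble listed ones, but are neither listed nor needed, are in the scene too. What is shaped like the part that bears socket_small_center but purple is not meant.

How it is judged:
By the outcome, as a careful person would: the job done as asked, in the order asked, and still so for the second after the job is handed in, with the robot touching nothing.
It also fails if it takes over 98 s, if anything falls off the work surface, if the arm or the gripper's body presses on something with over 40 N, if the wrist force passes 120 N, or if a joint passes its speed limit or range.

## Working session

There is one attempt and no reset: what is moved stays moved. The work goes in short steps, Python scripts to look and compute and a tool call to move; the robot and the scene stay as the last step left them, time stands still between calls to the robot, and variables do not carry over. Pictures are saved under pics/ and viewed, at most 14 in all, crops included, and the job is handed in when it is done.

Besides the shell and the picture viewer there is one more tool, called after "Request:" as name(argument=value, ...), one argument or row to a line, values as JSON. servo_tool: Moves the arm, as the interface text tells. Its arguments: {"type":"object","properties":{"commands":{"type":"array","items":{"type":"array","items":{"type":"array","items":{"type":"number"}}}}},"required":["commands"]}

```bash
mkdir -p pics; ls; python3 - <<'E'
from bench import arm,cams,ticket
import cv2,numpy as np
print(arm.read_state()); print(arm.grip_point_offset)
for n in("scene","top"):
    d=cams.get_image(n); cv2.imwrite(f"pics/{n}0.png",d["frame"]); print(n,d["K"].tolist(),d["k1"],np.round(d["T"],3).tolist())
E
```

```text
pics
{'clock': 0.0, 'joints': array([-9.03381429e-01,  3.85557893e-01,  6.63114816e-03, -5.08901566e-04,
       -1.19400382e+00, -2.58576647e-01]), 'joint_vel': array([ 0.00187407, -0.00048049, -0.00142068,  0.00333267, -0.00068876,
       -0.00061579]), 'joint_efforts': array([ 3.08876515e-04, -3.92286158e+01,  1.88396913e+01,  4.18591216e+00,
       -4.61965450e-03, -9.39019060e-06]), 'position': array([ 248.23884225, -572.95024503,  230.2213933 ]), 'ee_rot': array([-2.02906371e-01,  9.79197534e-01,  1.06039757e-03, -2.65005100e-04]), 'contact_force': array([0.5441    , 0.02729595, 0.37106179]), 'wrist_torque': array([0.03366907, 0.0152069 , 0.02105529]), 'grasp_force': 0.0, 'gripper_width': 85.12736592443902}
18.700000000000003
scene [[489.2956815769986, 0.0, 310.6312660174594], [0.0, 489.2956815769986, 202.5621433768367], [0.0, 0.0, 1.0]] -0.09113266468326633 [[-0.609, -0.561, 0.562, 1080.113], [0.793, -0.427, 0.433, 459.984], [-0.003, 0.709, 0.705, 727.213], [0.0, 0.0, 0.0, 1.0]]
top [[423.4621033044423, 0.0, 316.1341874642813], [0.0, 423.4621033044423, 202.811675801513], [0.0, 0.0, 1.0]] -0.09611162977860953 [[0.024, 0.996, -0.082, 442.177], [-0.999, 0.022, -0.026, 15.879], [-0.025, 0.083, 0.996, 1092.145], [0.0, 0.0, 0.0, 1.0]]
```

View pics/scene0.png

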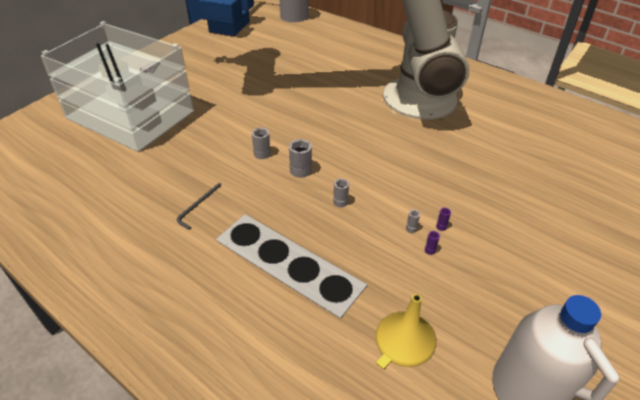

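View pics/top0.png

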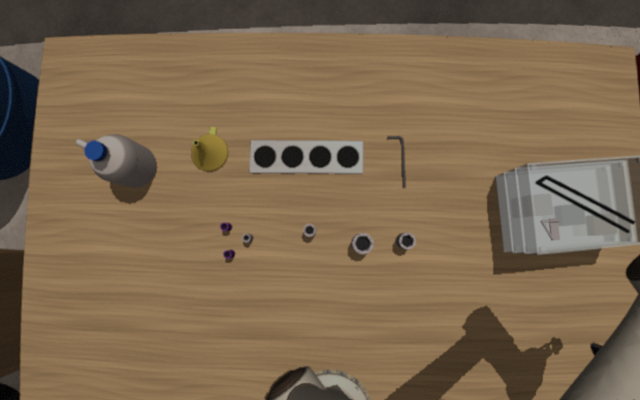

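The top view shows the strip spots at (264,156), (292,156), (320,156) and (348,156). The funnel is at (209,152) and the hex key at (403,160). The bare sockets are at (247,239), (309,231), (362,244) and (406,241). Purple lookalikes are at (226,227) and (229,255); the smallest socket is the grey one at (247,239). I'll confirm that in a crop.

```bash
cat > h.py <<'E'
import cv2,numpy as np
def w(d,uv,z):
    "pixel -> world point on plane z"
    K,T,k=d["K"],d["T"],d["k1"]
    uv=np.array(uv,float).reshape(-1,1,2)
    n=cv2.undistortPoints(uv,K,np.array([k,0,0,0.]),None,None).reshape(-1,2)
    r=np.c_[n[:,0],-n[:,1],-np.ones(len(n))]@T[:3,:3].T; o=T[:3,3]
    return o+r*((z-o[2])/r[:,2])[:,None]
def px(d,P):
    P=np.array(P,float).reshape(-1,3); c=(P-d["T"][:3,3])@d["T"][:3,:3]
    c=c*[1,-1,-1]
    return cv2.projectPoints(c,np.zeros(3),np.zeros(3),d["K"],np.array([d["k1"],0,0,0.]))[0].reshape(-1,2)
E
python3 - <<'E'
from bench import cams
from h import *
ds={n:cams.get_image(n) for n in("top","scene")}
for n,roi in(("top",(245,135,125,40)),("scene",(215,210,160,110))):
    d=ds[n];x,y,a,b=roi;g=cv2.cvtColor(d["frame"],cv2.COLOR_BGR2GRAY)[y:y+b,x:x+a]
    m=(g<50).astype(np.uint8);k,l,s,c=cv2.connectedComponentsWithStats(m)
    c=[(ci+[x,y]) for ci,si in zip(c,s) if 150<si[4]<1500][0:]
    print(n,np.round(c,1).tolist(),np.round(w(d,c,9),1).tolist())
d=ds["top"];x,y,a,b=215,215,210,50
hsv=cv2.cvtColor(d["frame"],cv2.COLOR_BGR2HSV)[y:y+b,x:x+a]
m=((hsv[...,1]<70)).astype(np.uint8);k,l,s,c=cv2.connectedComponentsWithStats(m)
for ci,si in zip(c,s):
    if 20<si[4]<3000: print(ci+[x,y],si)
crop=cv2.resize(d["frame"][220:262,215:315],None,fx=8,fy=8,interpolation=cv2.INTER_CUBIC)
crop2=cv2.resize(d["frame"][225:260,325:425],None,fx=8,fy=8,interpolation=cv2.INTER_CUBIC)[:264]
cv2.imwrite("pics/crop.png",np.vstack([crop,crop2]))
s=cv2.resize(ds["scene"]["frame"][120:260,240:460],None,fx=3.6,fy=3.6,interpolation=cv2.INTER_CUBIC);cv2.imwrite("pics/crops.png",s)
E
```

```text
top [[264.4, 156.3], [291.9, 156.2], [319.6, 156.4], [347.5, 156.4]] [[650.2, 182.3, 9.0], [651.6, 110.4, 9.0], [652.6, 38.6, 9.0], [653.9, -33.6, 9.0]]
scene [[245.0, 234.2], [273.2, 251.2], [303.3, 269.1], [335.6, 288.3]] [[655.7, -30.3, 9.0], [654.7, 41.6, 9.0], [653.4, 113.2, 9.0], [652.4, 185.0, 9.0]]
[309.12676056 229.98591549] [ 88   9  13  13 142]
[246.675 237.825] [27 19 11  9 80]
[362.23622047 243.2519685 ] [136  18  23  22 381]
[405.9581749  240.70342205] [181  18  20  17 263]
```

View pics/crop.png

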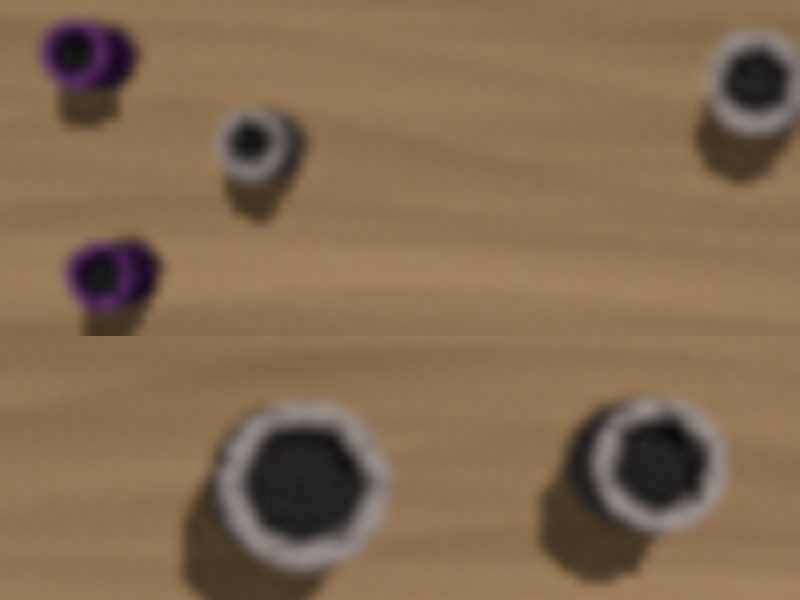

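View pics/crops.png

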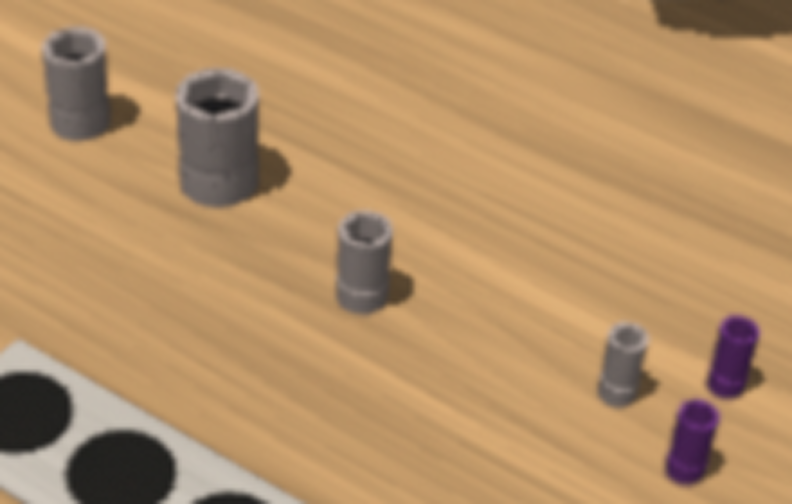

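The crops confirm it: four bare grey sockets of increasing size, and two purple ones that are not meant. Rim centres in the top picture are small (246.1,237.4), medium (309.2,230.1), largest (362.3,243.4) and large (406.9,240.7).

```bash
python3 - <<'E'
from bench import cams,arm
from h import *
t=cams.get_image("top");s=cams.get_image("scene")
T=dict(small=((246.06,237.4),46,(629,335)),medium=((309.2,230.06),54,(365,228)),large=((406.9,240.7),62,(75,45)),largest=((362.3,243.4),70,(218,95)),p1=((224,226.3),46,(738,326)),p2=((227.2,254),46,(698,409)))
for n,(a,z,b) in T.items():
    A=w(t,a,z)[0];B=w(s,[(b[0]+.5)/3.6-.5+240,(b[1]+.5)/3.6-.5+120],z)[0]
    print(n,A.round(1),B.round(1),((A+B)/2).round(1))
c=w(t,(209,153),0);print("funnel",c, "key",w(t,[(403,187),(403,138),(388,138)],4).round())
from scipy.spatial.transform import Rotation as R
print(R.from_quat(arm.read_state()["ee_rot"]).as_matrix().round(3))
E
```

```text
small [438.6 215.4  46. ] [437.4 218.3  46. ] [438.  216.9  46. ]
medium [460.5  58.8  54. ] [461.4  60.8  54. ] [461.   59.8  54. ]
large [ 440. -179.   62.] [ 439.5 -177.    62. ] [ 439.7 -178.    62. ]
largest [431.2 -70.3  70. ] [432.7 -67.4  70. ] [432.  -68.8  70. ]
p1 [464.7 272.   46. ] [395.3 262.5  46. ] [430.  267.2  46. ]
p2 [396.2 261.3  46. ] [462.8 273.1  46. ] [429.5 267.2  46. ]
funnel [[658.51229967 332.13412749   0.        ]] key [[ 578. -179.    4.]
 [ 707. -178.    4.]
 [ 706. -139.    4.]]
[[-0.918 -0.397 -0.   ]
 [-0.397  0.918  0.001]
 [ 0.     0.001 -1.   ]]
```

Request:
servo_tool(
  commands=[
    [[0, 0, 0, 0, 0, 0, -6.66], [0, 0, 0, 0, 0, 0, -6.66], [0, 0, 0, 0, 0, 0, -6.66], [0, 0, 0, 0, 0, 0, -6.66], [0, 0, 0, 0, 0, 0, -6.66], [0, 0, 0, 0, 0, 0, -6.66], [0, 0, 0, 0, 0, 0, -6.66], [0, 0, 0, 0, 0, 0, -6.66], [0, 0, 0, 0, 0, 0, -6.66], [0, 0, 0, 0, 0, 0, -6.66]],
  ],
)

```text
clock: 1.13
position: [248.4, -573.4, 231.2]
ee_rot: [0.709, -0.705, -0.0, -0.0]
contact_force: [0.3, 0.1, 0.3]
gripper_width: 85.5
grasp_force: 0.0
```

Request:
servo_tool(
  commands=[
    [[0, -0.033, -0.016, 0, 0, 0, 0], [0, -0.033, -0.016, 0, 0, 0, 0], [0, -0.033, -0.016, 0, 0, 0, 0], [0, -0.033, -0.016, 0, 0, 0, 0], [0, -0.033, -0.016, 0, 0, 0, 0], [0, -0.033, -0.016, 0, 0, 0, 0], [0, -0.033, -0.016, 0, 0, 0, 0], [0, -0.033, -0.016, 0, 0, 0, 0], [0, -0.033, -0.016, 0, 0, 0, 0], [0, -0.033, -0.016, 0, 0, 0, 0]],
  ],
)

```text
clock: 1.97
position: [408.7, -241.7, 231.6]
ee_rot: [0.707, -0.707, 0.0, -0.0]
contact_force: [0.7, -0.7, 0.3]
gripper_width: 85.3
grasp_force: 0.0
```

Request:
servo_tool(
  commands=[
    [[0, -0.033, -0.016, 0.01, 0, 0, 0], [0, -0.033, -0.016, 0.03, 0, 0, 0], [0, 0, 0, 0.03, 0, 0, 0], [0, 0, 0, 0, 0, 0, 0], [0, 0, 0, 0, 0, 0, 0]],
  ],
)

```text
clock: 2.38
position: [437.6, -181.2, 164.3]
ee_rot: [0.708, -0.707, -0.001, 0.001]
contact_force: [0.3, 0.1, -0.1]
gripper_width: 85.4
grasp_force: 0.0
```

```bash
python3 - <<'E'
from bench import cams,arm
from h import *
s=arm.read_state();print(s["position"],s["ee_rot"],s["joints"].round(2))
d=cams.get_image("wrist");f=d["frame"].copy()
for p in px(d,[(439.7,-178,62),(432,-68.8,70)]): cv2.circle(f,tuple(int(v) for v in p),4,(0,0,255),-1)
print(px(d,[(439.7,-178,62)]),d["T"].round(2).tolist());cv2.imwrite("pics/w1.png",f)
E
```

```text
[ 437.60351986 -181.24432431  164.29527202] [ 0.707603   -0.70660783 -0.00120835  0.00138241] [-0.05  0.19 -0.45  0.   -0.93  0.05]
[[316.26216756 198.53432864]] [[-1.0, 0.0, 0.0, 438.21], [-0.0, -0.96, -0.29, -256.76], [0.0, -0.29, 0.96, 307.1], [0.0, 0.0, 0.0, 1.0]]
```

View pics/w1.png

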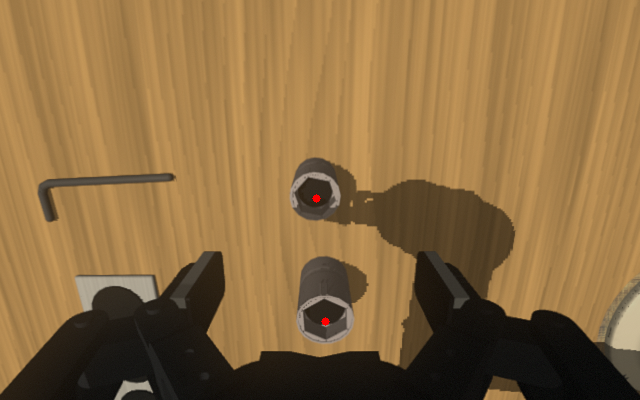

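The wrist view shows the predicted rim marks on the rims of large (316,197) and largest (325,320), so the estimates are good to about 1 mm. I'll descend on the large socket.

Request:
servo_tool(
  commands=[
    [[0, 0, 0.001, 0.03, 0, 0, 0], [0, 0, 0, 0.03, 0, 0, 0], [0, 0, 0, 0.03, 0, 0, 0], [0, 0, 0, 0.03, 0, 0, 0], [0, 0, 0, 0.021, 0, 0, 0], [0, 0, 0, 0, 0, 0, 0], [0, 0, 0, 0, 0, 0, 0], [255, 0, 0, 0, 0, 0, 0], [255, 0, 0, 0, 0, 0, 0], [255, 0, 0, 0, 0, 0, 0]],
  ],
)

```text
clock: 3.27
position: [438.7, -181.7, 25.7]
ee_rot: [0.707, -0.707, 0.002, -0.001]
contact_force: [0.1, -0.5, -0.1]
gripper_width: 51.7
grasp_force: 0.0
```

Request:
servo_tool(
  commands=[
    [[255, 0, 0, 0, 0, 0, 0], [255, 0, 0, 0, 0, 0, 0], [255, 0, 0, 0, 0, 0, 0], [255, 0, 0, 0, 0, 0, 0], [255, 0, 0, 0, 0, 0, 0]],
  ],
)

```text
clock: 3.68
position: [439.3, -181.6, 25.8]
ee_rot: [0.708, -0.707, 0.002, -0.001]
contact_force: [0.4, -0.0, 5.6]
gripper_width: 38.9
grasp_force: 59.7
```

Request:
servo_tool(
  commands=[
    [[255, 0, 0, -0.02, 0, 0, 0], [255, 0, 0, -0.03, 0, 0, 0], [255, -0.01, -0.01, -0.02, 0, 0, 0], [255, -0.027, -0.026, 0, 0, 0, 0], [255, -0.027, -0.026, 0, 0, 0, 0], [255, -0.027, -0.026, 0, 0, 0, 0], [255, -0.027, -0.026, 0, 0, 0, 0], [255, -0.027, -0.026, 0, 0, 0, 0], [255, -0.027, -0.026, 0, 0, 0, 0], [255, -0.027, -0.026, 0, 0, 0, 0]],
  ],
)

```text
clock: 4.52
position: [629.5, 19.3, 93.7]
ee_rot: [0.707, -0.707, -0.001, 0.0]
contact_force: [-0.2, -1.4, -2.5]
gripper_width: 39.0
grasp_force: 61.3
```

Request:
servo_tool(
  commands=[
    [[255, -0.014, -0.014, 0, 0, 0, 0], [255, 0, 0, 0, 0, 0, 0], [255, 0, 0, 0, 0, 0, 0], [255, 0, 0, 0, 0, 0, 0]],
  ],
)

```text
clock: 4.85
position: [642.0, 31.4, 93.3]
ee_rot: [0.707, -0.707, -0.001, 0.001]
contact_force: [-0.0, -0.3, -2.7]
gripper_width: 38.5
grasp_force: 61.3
```

Request:
servo_tool(
  commands=[
    [[255, -0.005, -0.0115, 0, 0, 0, 0], [255, 0, 0, 0.025, 0, 0, 0], [255, 0, 0, 0, 0, 0, 0], [255, 0, 0, 0, 0, 0, 0]],
  ],
)

```text
clock: 5.18
position: [652.5, 35.3, 67.6]
ee_rot: [-0.707, 0.707, 0.001, -0.002]
contact_force: [0.2, -0.8, -3.0]
gripper_width: 38.8
grasp_force: 61.2
```

```bash
cat > look.py <<'E'
import sys
from bench import cams,arm
from h import *
# args: name  rim-height-above-tcp  dia  dy spotx spoty
n,hz,D,dy,sx,sy=sys.argv[1],*map(float,sys.argv[2:])
s=arm.read_state();p=s["position"];print(p.round(1),s["ee_rot"].round(3))
a=np.linspace(0,6.283,80);C=np.c_[np.cos(a),np.sin(a),0*a]
ims=[]
for c in("wrist","scene"):
    d=cams.get_image(c);f=d["frame"]; k=6
    o=p+[0,dy,hz]; ctr=px(d,[o])[0]
    if c=="wrist": x0,y0,sz,k=int(ctr[0]-65),int(ctr[1]-65),130,4
    else: x0,y0,sz,k=int(ctr[0]-40),int(ctr[1]-20),80,4 
    x0=min(max(x0,0),640-sz);y0=min(max(y0,0),400-sz)
    f=cv2.resize(f[y0:y0+sz,x0:x0+sz],(390,390),interpolation=cv2.INTER_CUBIC);k=390/sz
    for q,r,col in((o,D/2,(0,0,255)),(np.array([sx,sy,9]),30,(0,255,0)),(p+[0,dy,hz-(62 if D==40 else 70 if D==50 else 54 if D==31 else 46)],D/2,(255,0,255))):
        e=((px(d,q+C*r)+.5-[x0,y0])*k).astype(int)
        cv2.polylines(f,[e.reshape(-1,1,2)],True,col,1)
    ims.append(f)
cv2.imwrite(f"pics/{n}.png",np.hstack(ims))
E
python3 look.py l1 36.2 40 3.6 653.6 39.9
```

```text
[652.5  35.3  67.6] [-0.707  0.707  0.001 -0.002]
```

View pics/l1.png

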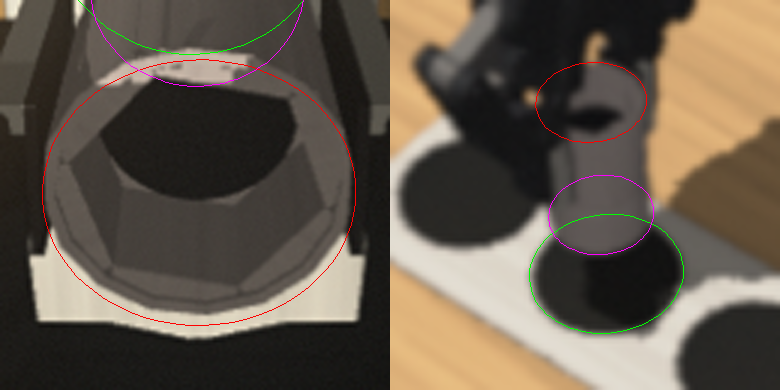

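The large socket is held upright. In the wrist crop its rim centre is at (198,181) against a predicted (199,192), so it sits about 1.5 mm toward −y of the prediction. The spot outline matches. I'll correct for that and lower it.

Request:
servo_tool(
  commands=[
    [[255, -0.0025, -0.001, 0.015, 0, 0, 0], [255, 0, 0, 0.014, 0, 0, 0], [255, 0, 0, 0, 0, 0, 0], [255, 0, 0, 0, 0, 0, 0]],
  ],
)

```text
clock: 5.62
position: [655.5, 38.8, 40.4]
ee_rot: [0.707, -0.707, -0.0, 0.0]
contact_force: [-0.5, 0.4, -2.9]
gripper_width: 38.7
grasp_force: 61.2
```

Request:
servo_tool(
  commands=[
    [[255, 0, 0, 0.003, 0, 0, 0], [255, 0, 0, 0, 0, 0, 0], [255, 0, 0, 0, 0, 0, 0]],
  ],
)

```text
clock: 5.87
position: [656.2, 39.2, 37.8]
ee_rot: [0.707, -0.707, 0.0, -0.001]
contact_force: [-0.1, 0.8, -2.2]
gripper_width: 38.8
grasp_force: 61.2
```

Request:
servo_tool(
  commands=[
    [[255, 0.0015, 0.0026, 0, 0, 0, 0], [255, 0, 0, 0.0015, 0, 0, 0], [255, 0, 0, 0, 0, 0, 0], [255, 0, 0, 0, 0, 0, 0], [255, 0, 0, 0, 0, 0, 0], [255, 0, 0, 0, 0, 0, 0]],
  ],
)

```text
clock: 6.37
position: [653.3, 37.7, 35.4]
ee_rot: [0.707, -0.707, 0.0, -0.0]
contact_force: [0.5, -0.7, -3.4]
gripper_width: 38.9
grasp_force: 61.2
```

Request:
servo_tool(
  commands=[
    [[255, 0, 0, 0.001, 0, 0, 0], [255, 0, 0, 0, 0, 0, 0], [255, 0, 0, 0, 0, 0, 0], [255, 0, 0, 0, 0, 0, 0]],
  ],
)

```text
clock: 6.7
position: [653.4, 37.8, 34.9]
ee_rot: [0.707, -0.707, 0.0, -0.0]
contact_force: [-0.9, 0.1, 0.1]
gripper_width: 39.3
grasp_force: 61.7
```

Request:
servo_tool(
  commands=[
    [[0, 0, 0, 0, 0, 0, 0], [0, 0, 0, 0, 0, 0, 0], [0, 0, 0, 0, 0, 0, 0], [0, 0, 0, 0, 0, 0, 0], [0, 0, 0, 0, 0, 0, 0], [0, 0, 0, 0, 0, 0, 0], [0, 0, 0, -0.03, 0, 0, 0], [0, 0, 0, -0.035, 0, 0, 0], [0, 0, 0, -0.035, 0, 0, 0], [0, 0, 0, -0.02, 0, 0, 0]],
  ],
)

```text
clock: 7.53
position: [655.0, 37.8, 159.0]
ee_rot: [0.708, -0.707, 0.002, -0.002]
contact_force: [0.7, 0.5, 0.8]
gripper_width: 85.6
grasp_force: 0.0
```

Request:
servo_tool(
  commands=[
    [[0, 0.0134, 0.0277, 0, 0, 0, 0], [0, 0.0134, 0.0277, 0, 0, 0, 0], [0, 0.0134, 0.0277, 0, 0, 0, 0], [0, 0.0134, 0.0277, 0, 0, 0, 0], [0, 0.0134, 0.0277, 0, 0, 0, 0], [0, 0.0134, 0.0277, 0, 0, 0, 0], [0, 0.0134, 0.0277, 0, 0, 0, 0], [0, 0.0134, 0.0277, 0, 0, 0, 0], [0, 0, 0, 0, 0, 0, 0], [0, 0, 0, 0, 0, 0, 0]],
  ],
)

```text
clock: 8.37
position: [430.7, -70.2, 155.0]
ee_rot: [-0.707, 0.707, -0.0, 0.0]
contact_force: [0.7, -0.1, -0.0]
gripper_width: 85.5
grasp_force: 0.0
```

Request:
servo_tool(
  commands=[
    [[0, 0, 0, 0, 0, 0, 0], [0, 0, 0, 0, 0, 0, 0], [0, 0, 0, 0, 0, 0, 0], [0, 0, 0, 0, 0, 0, 0]],
  ],
)

```text
clock: 8.7
position: [432.3, -69.2, 154.2]
ee_rot: [0.707, -0.707, -0.0, 0.0]
contact_force: [-0.3, 0.1, -0.1]
gripper_width: 85.0
grasp_force: 0.0
```

Request:
servo_tool(
  commands=[
    [[0, 0.0005, 0, 0.03, 0, 0, 0], [0, 0, 0, 0.03, 0, 0, 0], [0, 0, 0, 0.03, 0, 0, 0], [0, 0, 0, 0.03, 0, 0, 0], [0, 0, 0, 0.012, 0, 0, 0], [0, 0, 0, 0, 0, 0, 0], [0, 0, 0, 0, 0, 0, 0], [0, 0, 0, 0, 0, 0, 0]],
  ],
)

```text
clock: 9.37
position: [432.8, -69.8, 23.1]
ee_rot: [0.707, -0.707, 0.001, -0.001]
contact_force: [-0.1, 0.5, 0.9]
gripper_width: 85.4
grasp_force: 0.0
```

Request:
servo_tool(
  commands=[
    [[255, 0, 0, 0, 0, 0, 0], [255, 0, 0, 0, 0, 0, 0], [255, 0, 0, 0, 0, 0, 0], [255, 0, 0, 0, 0, 0, 0], [255, 0, 0, 0, 0, 0, 0], [255, 0, 0, 0, 0, 0, 0], [255, 0, 0, 0, 0, 0, 0], [255, 0, 0, 0, 0, 0, 0]],
  ],
)

```text
clock: 10.03
position: [432.4, -70.0, 23.6]
ee_rot: [0.707, -0.707, 0.001, -0.001]
contact_force: [0.7, 0.7, 5.6]
gripper_width: 48.9
grasp_force: 61.4
```

Request:
servo_tool(
  commands=[
    [[255, 0, 0, -0.02, 0, 0, 0], [255, 0, 0, -0.03, 0, 0, 0], [255, 0, 0, -0.025, 0, 0, 0], [255, -0.0047, -0.0278, 0, 0, 0, 0], [255, -0.0047, -0.0278, 0, 0, 0, 0], [255, -0.0047, -0.0278, 0, 0, 0, 0], [255, -0.0047, -0.0278, 0, 0, 0, 0], [255, -0.0047, -0.0278, 0, 0, 0, 0], [255, -0.0047, -0.0278, 0, 0, 0, 0], [255, -0.0047, -0.0278, 0, 0, 0, 0]],
  ],
)

```text
clock: 10.87
position: [626.3, -36.9, 96.5]
ee_rot: [-0.707, 0.707, 0.001, -0.001]
contact_force: [0.7, 0.2, -3.4]
gripper_width: 49.3
grasp_force: 64.0
```

Request:
servo_tool(
  commands=[
    [[255, -0.0047, -0.0278, 0, 0, 0, 0], [255, 0, 0, 0.02, 0, 0, 0], [255, 0, 0, 0.01, 0, 0, 0], [255, 0, 0, 0, 0, 0, 0], [255, 0, 0, 0, 0, 0, 0], [255, 0, 0, 0, 0, 0, 0], [255, 0, 0, 0, 0, 0, 0], [255, 0, 0, 0, 0, 0, 0], [255, 0, 0, 0, 0, 0, 0]],
  ],
)

```text
clock: 11.62
position: [654.2, -32.4, 68.5]
ee_rot: [0.707, -0.707, 0.0, -0.001]
contact_force: [-0.5, 0.2, -4.3]
gripper_width: 48.8
grasp_force: 64.1
```

```bash
python3 look.py l2 46.4 50 0 654.8 -32
```

```text
[654.2 -32.4  68.5] [ 0.707 -0.707  0.    -0.001]
```

View pics/l2.png

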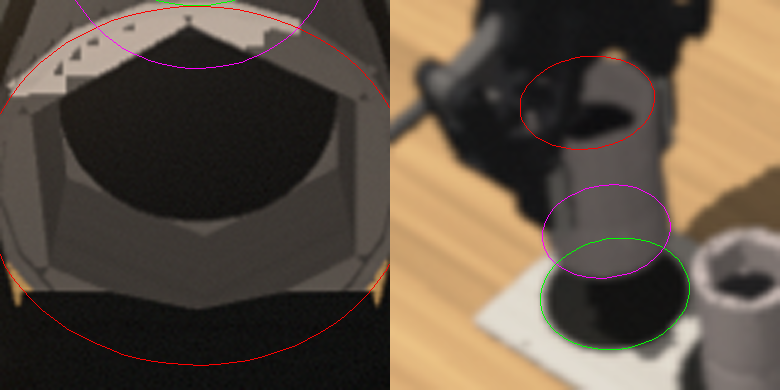

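Largest is held upright and centred in the gripper to about 0.5 mm, and the spot outline matches. I'll lower it.

Request:
servo_tool(
  commands=[
    [[255, -0.0008, -0.0005, 0.015, 0, 0, 0], [255, 0, 0, 0.015, 0, 0, 0], [255, 0, 0, 0.003, 0, 0, 0], [255, 0, 0, 0, 0, 0, 0], [255, 0, 0, 0, 0, 0, 0], [255, 0, 0, 0, 0, 0, 0], [255, 0, 0, 0, 0, 0, 0]],
  ],
)

```text
clock: 12.3
position: [655.0, -31.6, 35.2]
ee_rot: [0.707, -0.707, 0.0, -0.001]
contact_force: [0.2, -0.3, -3.9]
gripper_width: 48.9
grasp_force: 63.8
```

Request:
servo_tool(
  commands=[
    [[255, 0, 0, 0.0015, 0, 0, 0], [255, 0, 0, 0.001, 0, 0, 0], [255, 0, 0, 0, 0, 0, 0], [255, 0, 0, 0, 0, 0, 0], [255, 0, 0, 0, 0, 0, 0], [255, 0, 0, 0, 0, 0, 0]],
  ],
)

```text
clock: 12.8
position: [654.8, -31.6, 32.7]
ee_rot: [0.707, -0.707, 0.0, -0.0]
contact_force: [-1.9, 0.5, 2.9]
gripper_width: 49.1
grasp_force: 64.3
```

Request:
servo_tool(
  commands=[
    [[0, 0, 0, 0, 0, 0, 0], [0, 0, 0, 0, 0, 0, 0], [0, 0, 0, 0, 0, 0, 0], [0, 0, 0, 0, 0, 0, 0], [0, 0, 0, 0, 0, 0, 0], [0, 0, 0, 0, 0, 0, 0], [0, 0, 0, -0.03, 0, 0, 0], [0, 0, 0, -0.035, 0, 0, 0], [0, 0, 0, -0.035, 0, 0, 0], [0, 0, 0, -0.025, 0, 0, 0]],
  ],
)

```text
clock: 13.63
position: [655.6, -31.7, 160.4]
ee_rot: [0.707, -0.707, 0.001, -0.001]
contact_force: [1.3, -0.3, -0.4]
gripper_width: 85.3
grasp_force: 0.0
```

Request:
servo_tool(
  commands=[
    [[0, -0.013, 0.0277, 0, 0, 0, 0], [0, -0.013, 0.0277, 0, 0, 0, 0], [0, -0.013, 0.0277, 0, 0, 0, 0], [0, -0.013, 0.0277, 0, 0, 0, 0], [0, -0.013, 0.0277, 0, 0, 0, 0], [0, -0.013, 0.0277, 0, 0, 0, 0], [0, -0.013, 0.0277, 0, 0, 0, 0], [0, 0, 0, 0.03, 0, 0, 0], [0, 0, 0, 0.01, 0, 0, 0], [0, 0, 0, 0, 0, 0, 0]],
  ],
)

```text
clock: 14.47
position: [458.5, 59.0, 115.3]
ee_rot: [0.707, -0.707, -0.001, 0.002]
contact_force: [0.2, -0.1, 0.6]
gripper_width: 85.7
grasp_force: 0.0
```

Request:
servo_tool(
  commands=[
    [[0, 0, 0, 0, 0, 0, 0], [0, 0, 0, 0, 0, 0, 0], [0, 0, 0, 0, 0, 0, 0], [0, 0, 0, 0, 0, 0, 0], [0, 0, 0, 0, 0, 0, 0]],
  ],
)

```text
clock: 14.88
position: [461.1, 59.4, 117.4]
ee_rot: [-0.707, 0.707, -0.0, 0.001]
contact_force: [0.1, 0.6, -0.3]
gripper_width: 85.2
grasp_force: 0.0
```

Request:
servo_tool(
  commands=[
    [[0, 0, 0, 0.03, 0, 0, 0], [0, 0, 0, 0.03, 0, 0, 0], [0, 0, 0, 0.03, 0, 0, 0], [0, 0, 0, 0.012, 0, 0, 0], [0, 0, 0, 0, 0, 0, 0], [0, 0, 0, 0, 0, 0, 0], [0, 0, 0, 0, 0, 0, 0], [0, 0, 0, 0, 0, 0, 0]],
  ],
)

```text
clock: 15.55
position: [461.7, 59.8, 16.3]
ee_rot: [0.707, -0.707, 0.001, -0.002]
contact_force: [0.4, 0.2, -0.2]
gripper_width: 85.7
grasp_force: 0.0
```

Request:
servo_tool(
  commands=[
    [[255, 0, 0, 0, 0, 0, 0], [255, 0, 0, 0, 0, 0, 0], [255, 0, 0, 0, 0, 0, 0], [255, 0, 0, 0, 0, 0, 0], [255, 0, 0, 0, 0, 0, 0], [255, 0, 0, 0, 0, 0, 0], [255, 0, 0, 0, 0, 0, 0], [255, 0, 0, 0, 0, 0, 0], [255, 0, 0, 0, 0, 0, 0]],
  ],
)

```text
clock: 16.3
position: [461.0, 59.5, 15.5]
ee_rot: [0.707, -0.707, 0.0, -0.0]
contact_force: [0.2, 0.6, 5.7]
gripper_width: 29.7
grasp_force: 58.9
```

Request:
servo_tool(
  commands=[
    [[255, 0, 0, -0.02, 0, 0, 0], [255, 0, 0, -0.03, 0, 0, 0], [255, 0, 0, -0.025, 0, 0, 0], [255, -0.0075, -0.0274, 0, 0, 0, 0], [255, -0.0075, -0.0274, 0, 0, 0, 0], [255, -0.0075, -0.0274, 0, 0, 0, 0], [255, -0.0075, -0.0274, 0, 0, 0, 0], [255, -0.0075, -0.0274, 0, 0, 0, 0], [255, -0.0075, -0.0274, 0, 0, 0, 0], [255, -0.0075, -0.0274, 0, 0, 0, 0]],
  ],
)

```text
clock: 17.13
position: [652.7, 112.0, 88.6]
ee_rot: [-0.707, 0.707, 0.001, -0.001]
contact_force: [0.6, 0.2, -1.9]
gripper_width: 29.9
grasp_force: 59.7
```

Request:
servo_tool(
  commands=[
    [[255, 0, 0, 0, 0, 0, 0], [255, 0, 0, 0.02, 0, 0, 0], [255, 0, 0, 0.01, 0, 0, 0], [255, 0, 0, 0, 0, 0, 0], [255, 0, 0, 0, 0, 0, 0], [255, 0, 0, 0, 0, 0, 0], [255, 0, 0, 0, 0, 0, 0], [255, 0, 0, 0, 0, 0, 0], [255, 0, 0, 0, 0, 0, 0]],
  ],
)

```text
clock: 17.88
position: [652.6, 112.1, 60.8]
ee_rot: [0.707, -0.707, 0.0, -0.001]
contact_force: [-0.3, -0.0, -2.6]
gripper_width: 29.8
grasp_force: 60.0
```

```bash
python3 look.py l3 38.5 31 0 652.5 111.8
```

```text
[652.6 112.1  60.8] [ 0.707 -0.707  0.    -0.001]
```

View pics/l3.png

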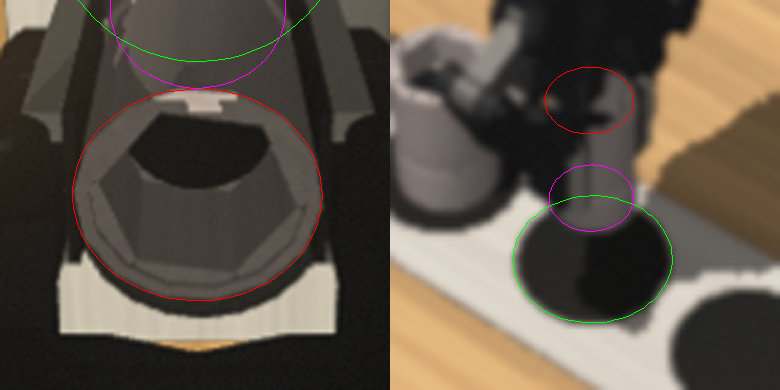

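Medium fits the prediction (centre 198,193), held upright. I'll lower it.

Request:
servo_tool(
  commands=[
    [[255, 0, 0, 0.015, 0, 0, 0], [255, 0, 0, 0.015, 0, 0, 0], [255, 0, 0, 0.004, 0, 0, 0], [255, 0, 0, 0, 0, 0, 0], [255, 0, 0, 0, 0, 0, 0], [255, 0, 0, 0, 0, 0, 0], [255, 0, 0, 0, 0, 0, 0]],
  ],
)

```text
clock: 18.57
position: [652.7, 112.0, 26.5]
ee_rot: [0.707, -0.707, 0.0, -0.0]
contact_force: [-0.5, -0.4, -2.5]
gripper_width: 29.8
grasp_force: 60.3
```

Request:
servo_tool(
  commands=[
    [[255, 0, 0, 0.0015, 0, 0, 0], [255, 0, 0, 0, 0, 0, 0], [255, 0, 0, 0, 0, 0, 0], [255, 0, 0, 0, 0, 0, 0], [255, 0, 0, 0, 0, 0, 0]],
  ],
)

```text
clock: 18.98
position: [652.6, 112.0, 24.7]
ee_rot: [0.707, -0.707, 0.0, -0.0]
contact_force: [0.6, 1.0, -1.1]
gripper_width: 29.6
grasp_force: 60.3
```

Request:
servo_tool(
  commands=[
    [[0, 0, 0, 0, 0, 0, 0], [0, 0, 0, 0, 0, 0, 0], [0, 0, 0, 0, 0, 0, 0], [0, 0, 0, 0, 0, 0, 0], [0, 0, 0, 0, 0, 0, 0], [0, 0, 0, 0, 0, 0, 0], [0, 0, 0, -0.03, 0, 0, 0], [0, 0, 0, -0.035, 0, 0, 0], [0, 0, 0, -0.035, 0, 0, 0], [0, 0, 0, 0, 0, 0, 0]],
  ],
)

```text
clock: 19.82
position: [657.1, 113.0, 133.3]
ee_rot: [0.708, -0.706, 0.004, -0.007]
contact_force: [1.2, -0.8, 1.0]
gripper_width: 85.5
grasp_force: 0.0
```

Request:
servo_tool(
  commands=[
    [[0, -0.013, 0.0268, 0, 0, 0, 0], [0, -0.013, 0.0268, 0, 0, 0, 0], [0, -0.013, 0.0268, 0, 0, 0, 0], [0, -0.013, 0.0268, 0, 0, 0, 0], [0, -0.013, 0.0268, 0, 0, 0, 0], [0, -0.013, 0.0268, 0, 0, 0, 0], [0, -0.013, 0.0268, 0, 0, 0, 0], [0, -0.013, 0.0268, 0, 0, 0, 0], [0, 0, 0, 0, 0, 0, 0], [0, 0, 0, 0, 0, 0, 0]],
  ],
)

```text
clock: 20.65
position: [437.1, 216.5, 124.9]
ee_rot: [0.708, -0.706, 0.0, -0.0]
contact_force: [0.2, 0.4, 0.6]
gripper_width: 85.6
grasp_force: 0.0
```

Request:
servo_tool(
  commands=[
    [[0, 0, 0, 0, 0, 0, 0], [0, 0, 0, 0, 0, 0, 0], [0, 0, 0, 0, 0, 0, 0], [0, 0, 0, 0, 0, 0, 0], [0, 0, 0, 0, 0, 0, 0]],
  ],
)

```text
clock: 21.07
position: [438.4, 215.5, 124.2]
ee_rot: [-0.707, 0.707, -0.0, -0.0]
contact_force: [0.2, -0.3, 0.1]
gripper_width: 85.3
grasp_force: 0.0
```

Request:
servo_tool(
  commands=[
    [[0, -0.0008, 0, 0.03, 0, 0, 0], [0, 0, 0, 0.03, 0, 0, 0], [0, 0, 0, 0.03, 0, 0, 0], [0, 0, 0, 0.023, 0, 0, 0], [0, 0, 0, 0, 0, 0, 0], [0, 0, 0, 0, 0, 0, 0], [0, 0, 0, 0, 0, 0, 0], [0, 0, 0, 0, 0, 0, 0]],
  ],
)

```text
clock: 21.73
position: [439.0, 217.5, 13.0]
ee_rot: [0.707, -0.707, 0.0, -0.002]
contact_force: [-0.4, -0.6, 1.1]
gripper_width: 84.7
grasp_force: 0.0
```

Request:
servo_tool(
  commands=[
    [[255, 0, 0, 0, 0, 0, 0], [255, 0, 0, 0, 0, 0, 0], [255, 0, 0, 0, 0, 0, 0], [255, 0, 0, 0, 0, 0, 0], [255, 0, 0, 0, 0, 0, 0], [255, 0, 0, 0, 0, 0, 0], [255, 0, 0, 0, 0, 0, 0], [255, 0, 0, 0, 0, 0, 0], [255, 0, 0, 0, 0, 0, 0], [255, 0, 0, 0, 0, 0, 0]],
  ],
)

```text
clock: 22.57
position: [438.0, 216.7, 11.9]
ee_rot: [0.707, -0.707, 0.0, -0.0]
contact_force: [-0.9, 0.2, 5.3]
gripper_width: 20.5
grasp_force: 58.5
```

Request:
servo_tool(
  commands=[
    [[255, 0, 0, -0.02, 0, 0, 0], [255, 0, 0, -0.03, 0, 0, 0], [255, 0, 0, -0.025, 0, 0, 0], [255, 0.0041, -0.0267, 0, 0, 0, 0], [255, 0.0041, -0.0267, 0, 0, 0, 0], [255, 0.0041, -0.0267, 0, 0, 0, 0], [255, 0.0041, -0.0267, 0, 0, 0, 0], [255, 0.0041, -0.0267, 0, 0, 0, 0], [255, 0.0041, -0.0267, 0, 0, 0, 0], [255, 0.0041, -0.0267, 0, 0, 0, 0]],
  ],
)

```text
clock: 23.4
position: [625.6, 187.4, 85.5]
ee_rot: [0.707, -0.707, -0.0, 0.001]
contact_force: [0.1, 1.1, -0.3]
gripper_width: 20.4
grasp_force: 58.8
```

Request:
servo_tool(
  commands=[
    [[255, 0.0041, -0.0267, 0, 0, 0, 0], [255, 0, 0, 0.02, 0, 0, 0], [255, 0, 0, 0.01, 0, 0, 0], [255, 0, 0, 0, 0, 0, 0], [255, 0, 0, 0, 0, 0, 0], [255, 0, 0, 0, 0, 0, 0], [255, 0, 0, 0, 0, 0, 0], [255, 0, 0, 0, 0, 0, 0], [255, 0, 0, 0, 0, 0, 0]],
  ],
)

```text
clock: 24.15
position: [651.7, 184.3, 57.5]
ee_rot: [0.707, -0.707, 0.0, -0.001]
contact_force: [1.1, -0.1, -0.8]
gripper_width: 20.5
grasp_force: 58.9
```

```bash
python3 look.py l4 34.1 22 0 651.3 183.7
```

```text
[651.7 184.3  57.5] [ 0.707 -0.707  0.    -0.001]
```

View pics/l4.png

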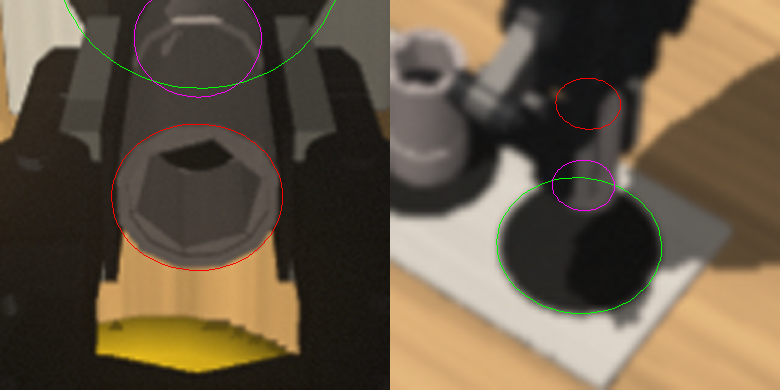

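The small socket is held upright and matches the predicted rim at (197,196). I'll lower it.

Request:
servo_tool(
  commands=[
    [[255, 0.0005, 0, 0.015, 0, 0, 0], [255, 0, 0, 0.015, 0, 0, 0], [255, 0, 0, 0.004, 0, 0, 0], [255, 0, 0, 0, 0, 0, 0], [255, 0, 0, 0, 0, 0, 0], [255, 0, 0, 0, 0, 0, 0], [255, 0, 0, 0, 0, 0, 0]],
  ],
)

```text
clock: 24.83
position: [651.9, 183.6, 23.0]
ee_rot: [0.707, -0.707, 0.0, -0.001]
contact_force: [-0.0, 0.4, 0.2]
gripper_width: 20.6
grasp_force: 59.0
```

Request:
servo_tool(
  commands=[
    [[255, 0, 0, 0.0015, 0, 0, 0], [255, 0, 0, 0, 0, 0, 0], [255, 0, 0, 0, 0, 0, 0], [255, 0, 0, 0, 0, 0, 0], [255, 0, 0, 0, 0, 0, 0]],
  ],
)

```text
clock: 25.25
position: [651.6, 183.4, 21.0]
ee_rot: [0.707, -0.707, 0.0, -0.0]
contact_force: [-0.3, 0.2, 0.1]
gripper_width: 20.2
grasp_force: 59.0
```

Request:
servo_tool(
  commands=[
    [[0, 0, 0, 0, 0, 0, 0], [0, 0, 0, 0, 0, 0, 0], [0, 0, 0, 0, 0, 0, 0], [0, 0, 0, 0, 0, 0, 0], [0, 0, 0, 0, 0, 0, 0], [0, 0, 0, 0, 0, 0, 0], [0, 0, 0, -0.03, 0, 0, 0], [0, 0, 0, -0.035, 0, 0, 0], [0, 0, 0, -0.035, 0, 0, 0], [0, 0, 0, -0.03, 0, 0, 0]],
  ],
)

```text
clock: 26.08
position: [651.9, 183.5, 153.4]
ee_rot: [0.707, -0.707, 0.0, -0.001]
contact_force: [0.0, 0.9, 1.5]
gripper_width: 85.1
grasp_force: 0.0
```

Request:
servo_tool(
  commands=[
    [[0, 0, 0.03, -0.02, 0, 0, 0], [0, 0, 0.03, 0, 0, 0, 0], [0, 0, 0.03, 0, 0, 0, 0], [0, 0, 0.03, 0, 0, 0, 0], [0, 0, 0.03, 0, 0, 0, 0], [0, 0, 0.03, 0, 0, 0, 0], [0, 0, 0.03, 0, 0, 0, 0], [0, 0, 0, 0, 0, 0, 0], [0, 0, 0, 0, 0, 0, 0], [0, 0, 0, 0, 0, 0, 0]],
  ],
)

```text
clock: 26.92
position: [442.0, 183.7, 171.5]
ee_rot: [0.707, -0.707, 0.0, -0.001]
contact_force: [-0.1, 0.3, 0.1]
gripper_width: 85.5
grasp_force: 0.0
```

```bash
python3 - <<'E'
from bench import cams,arm
from h import *
a=np.linspace(0,6.283,80);C=np.c_[np.cos(a),np.sin(a),0*a]
S=[((651.3,183.7),22,46),((652.5,111.8),31,54),((653.6,39.9),40,62),((654.8,-32),50,70)]
o=[]
for n,(x,y,W,H) in(("scene",(205,180,240,150)),("top",(180,115,240,100))):
    d=cams.get_image(n);f=cv2.resize(d["frame"][y:y+H,x:x+W],None,fx=3,fy=3,interpolation=cv2.INTER_CUBIC)
    for c,D,h in S:
        for z,r,col in((9,30,(0,255,0)),(9+h,D/2,(0,0,255))):
            e=((px(d,np.r_[c,z]+C*r)+.5-[x,y])*3).astype(int);cv2.polylines(f,[e.reshape(-1,1,2)],True,col,1)
    o.append(f)
v=np.vstack(o);cv2.imwrite("pics/end.png",cv2.resize(v,None,fx=.8,fy=.8,interpolation=cv2.INTER_AREA));print(v.shape,arm.read_state()["position"])
E
```

```text
(750, 720, 3) [442.43160755 183.64516741 171.0662936 ]
```

View pics/end.png

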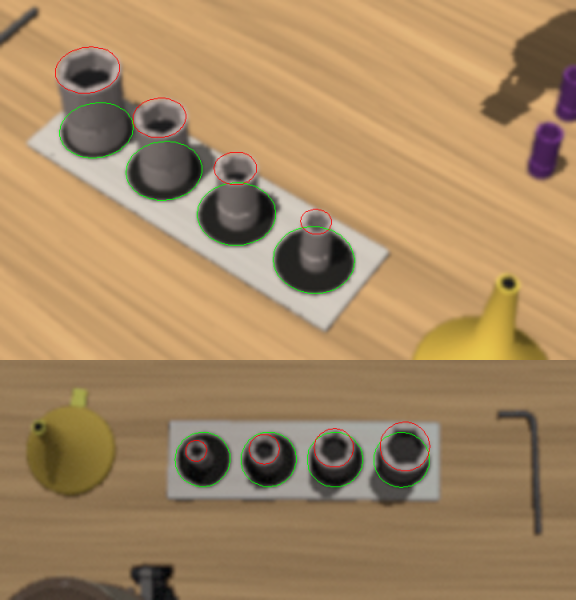

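The final view shows all four sockets upright and centred on their spots. The smallest is nearest the funnel and the largest at the far end. The funnel, hex key and purple sockets show no sign of having been moved, and the gripper is empty and clear.

```bash
python3 -c "
from bench import ticket
print(ticket.job_done())"
```

```text
the job is handed in; nothing more can be done
None
```

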